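# Case the chestnut sample

## Task

Pick up the white beaker and pour all six chestnuts into the open blue sample case, then stand the empty beaker upright, wholly on the round cork mat, and shut the case's lid fully. Leave the radio collar, the jar and the antler where they are.

Things in the scene. Friction and masses are not known exactly. Their poses are not given: they have to be found in the camera images.
- case: Fixed blue painted sample case, an open-topped box with a hinged lid: 140 mm along its x, 200 mm along its y, 75 mm high, walls and floor 5 mm. Origin at the centre of its underside on the table, z up. Its hinge side is its +x side; its own +x points roughly to the robot's left (world +y), within 0.3 rad.
- lid (a joint): Hinge angle of the case's blue lid, rad: 0 = shut flat on the rim, growing as it opens upward; it starts open, 1.5 to 1.8 (about upright). The hinge is stiff: the lid stays wherever it is left and must be pushed all the way down (a few newtons). It is a 140 x 200 mm panel 8 mm thick with a black knob in its outer face.
- lid_hinge (a point): Middle of the lid's hinge line, at the top of the case's +x wall; the hinge line runs along the case's y axis.
- lid_handle (a point): Outer end of the black knob on the lid's outer face (the upper face when shut; when open it looks to the robot's left): on the lid's middle line, 110 mm from the hinge line, 35 mm proud of the face, about 25 mm wide. The lid's plain face 45 mm to either side of it can be pushed as well.
- beaker: White plastic beaker, loose, 90 g, round, 78 mm high, outside diameter 60 mm at the foot, 64 at 50 mm height, flaring to 74 at the rim; walls 3 mm, floor 4 mm. Origin at the centre of its underside, z up through the mouth. Starts upright, half full with six chestnuts: they stay in when it is tipped to level (90 degrees), start to roll out at about 95 and are all out a second or two after 115.
- beaker_rim (a point): Centre of the beaker's mouth, 78 mm above its underside on its axis.
- mat: Round cork mat fixed on the table, 120 mm in diameter, 6 mm thick; origin at the centre of its underside, top at 6 mm. The beaker starts either nearer the case or farther from it than the mat.
- collar: Bystander: white wildlife radio collar, a 136 mm hoop 32 mm high standing on its edge, with a black transmitter box (36 mm high); origin at the hoop's centre on the table.
- jar: Bystander: closed amber glass jar with a steel lid, 68 mm in diameter, 95 mm high; origin at the centre of its underside.
- antler: Bystander: a bone-coloured piece of antler about 220 mm long, 26 mm high, lying on the table; origin near its middle on the table.
- chestnut0: Loose dark-brown chestnut, a rounded lump 24 mm long and 21 mm thick, 13 g, with a pale spot; origin at its centre. All six start in the beaker.
- chestnut1: Loose dark-brown chestnut, a rounded lump 24 mm long and 21 mm thick, 13 g, with a pale spot; origin at its centre. All six start in the beaker.
- chestnut2: Loose dark-brown chestnut, a rounded lump 24 mm long and 21 mm thick, 13 g, with a pale spot; origin at its centre. All six start in the beaker.
- chestnut3: Loose dark-brown chestnut, a rounded lump 24 mm long and 21 mm thick, 13 g, with a pale spot; origin at its centre. All six start in the beaker.
- chestnut4: Loose dark-brown chestnut, a rounded lump 24 mm long and 21 mm thick, 13 g, with a pale spot; origin at its centre. All six start in the beaker.
- chestnut5: Loose dark-brown chestnut, a rounded lump 24 mm long and 21 mm thick, 13 g, with a pale spot; origin at its centre. All six start in the beaker.
Mind the look-alikes: they are no part of the job. Leave any turquoise look-alike of the beaker alone. Of the things that look like the mat, take the one that is farthest to the robot's right at the start.

How it is judged:
By the outcome, as a careful person would: the job done as asked, in the order asked, and still so for the second after the job is handed in, with the robot touching nothing.
It also fails if it takes over 72 s, if anything falls off the work surface, if the arm or the gripper's body presses on something with over 40 N, if the wrist force passes 120 N, or if a joint passes its speed limit or range.

## Robot

A 6-joint arm with a two-finger parallel gripper is mounted at the origin on the work surface. World frame = base frame: x ahead of the robot, y to its left, z up, the work surface at z = 0. Lengths are in m, angles in rad, forces in N, time in s.
With the tool pointing down it reaches from about 0.35 to 0.975 m from the base axis. Payload 7.1 kg.
Tool frame: the origin (TCP) lies at the very end of the fingers, on their centre line; the grasp point (between the pads) lies 19 mm behind it; z points along the fingers, y is the direction in which the jaws open and shut (so a half turn about z gives the same grasp; the last joint's range is limited). The gripper opens to 88 mm and grips with 3 to 60 N. Pads are 20 mm wide; open, the fingers measure 115 mm over their backs; the gripper's body (75 mm by 178 mm) begins 61 mm behind the grasp point.
Start: joints at [-1.327, 0.423, 1.63, -0, 1.089, -0.019], TCP at [0.162, -0.604, 0.223] pointing down, gripper open.
Joint ranges: [-3, 3], [-0.9, 2.11], [0.09, 2.58], [-1.31, 4.45], [0.11, 2.69], [-2.54, 2.54]. Speed limits (rad/s): [2.39, 2.39, 3.01, 3.14, 3.14, 3.14].

## Interface

Orientations are given as a rotation vector (axis times angle).
In Python, from cell import ctrl, open_gripper, gripper_close, imaging, order, spotter gives the robot as it stands. The module is installed in compiled form; this text tells all that it offers. Calls block until the motion is done:
- ctrl.move_ptp(position, orientation): joint-space move of the TCP to a pose.
- ctrl.move_straight(position, max_speed=0.15, orientation=None, threshold=None): straight line of the TCP; orientation=None keeps the orientation; max_speed is the mean speed in m/s. With threshold (N) it stops when the force on the tool has changed by that much, and returns True; else False.
- ctrl.move_joints(angles): joint-space move.
- open_gripper() and gripper_close(force=None): open the fingers fully, or close them until they stop; force is the grip in N (None keeps the last).
- ctrl.dwell(seconds).
- ctrl.ik(position, orientation): joint angles nearest the present ones, or None.
- imaging.read_camera(name): name is "scene" or "top"; returns a dict with "pixels" (420x560x3 uint8, blue, green, red), "fov_y" (degrees; the focal length in pixels is half the picture's height over the tangent of half this angle, whatever the lens; pixels are square), "cx", "cy" (the principal point, pixels), "k1" (the pictures are not rectified: a ray, as slopes to the right and down, at radius r is drawn at 1 + k1 r^2 times it, then the intrinsics apply), "view" (4x4, takes a point from world to camera coordinates). Camera axes: x right, y down, z forward; pixel columns grow to the right and rows downward; lengths in m; the calibration is good to about 2 mm. A picture is of the moment at which its call begins. There is no depth.
A pose or a line that the arm cannot do raises ctrl.IKError and nothing moves.
- order.hand_in(): hands the job in, once; it reports no verdict.
Trained networks look in the newest picture that a camera, given by its name, has taken for a name from the list of things; names that differ only in an ending like _2 or _b are one class to them, and where a whole thing is asked for, a point or a joint stands for the part that bears it (a point fixed in the world has none). Each returns a list of dicts, best first, with "p" (0 to 1); they miss things now and then, are a little off and sometimes report something else, mostly with a low value. They report only what shows in the picture. A call takes as long as a camera call. They do not tell look-alikes from the thing itself.
- spotter.boxes_of(camera, name): "centre" ([x, y, z] in m, in world coordinates, good to about 4 mm: the middle of the surface that is visible of it).
- spotter.spot_point(camera, name): "centre" ([x, y, z] in m, in world coordinates, good to about 4 mm: a listed point, or the origin of a listed thing).
Readings, each from a call of its own:
- ctrl.current_clock(): time.
- ctrl.current_q(): joint angles.
- ctrl.current_joint_vel(): joint speeds.
- ctrl.current_tau(): joint torques, N m.
- ctrl.current_eef_pos(): TCP position.
- ctrl.current_tool_rot(): TCP orientation.
- ctrl.current_contact_force(): force on the tool from outside, world axes, zero at the start.
- ctrl.current_torque(): the same for the moment, N m.
- ctrl.current_gripper_width(): opening from 0.0 (shut) to 1.0 (fully open).
Only numpy, scipy, OpenCV 4.12 (cv2) and the standard library are available. Lean on these libraries where they do the work, as an engineer would, in place of code of your own. Each camera call takes 0.05 s, during which the arm holds its last target. There are 200 camera calls.

## Working session

There is one attempt and no reset: what is moved stays moved. The work goes in short steps, each a Python script; the robot and the scene stay as the last script left them, time stands still between calls to the robot, and variables do not carry over. Pictures are saved under pics/ and viewed, about 8 in all and at most 12, crops included, and the job is handed in when it is done.

```bash
mkdir -p pics; python3 - <<'E'
from cell import ctrl, imaging, spotter
import cv2, numpy as np
for c in ["scene","top"]:
    d=imaging.read_camera(c); cv2.imwrite(f"pics/{c}0.png",d["pixels"])
    print(c,d["fov_y"],d["cx"],d["cy"],d["k1"],np.round(d["view"],3).tolist())
    for n in ["case","lid_hinge","lid_handle","beaker","beaker_rim","mat","collar","jar","antler"]:
        print(n,[(np.round(r["centre"],3).tolist(),round(r["p"],2)) for r in spotter.spot_point(c,n)])
print(ctrl.current_tool_rot(),ctrl.current_clock())
E
```

```text
scene 47.675340674214425 281.6571499936581 209.92974147707943 0.03375497986679955 [[-0.662, 0.75, -0.01, 0.38], [0.493, 0.425, -0.759, -0.175], [-0.565, -0.507, -0.651, 1.568], [0.0, 0.0, 0.0, 1.0]]
case [([0.497, 0.172, 0.003], 0.87)]
lid_hinge [([0.512, 0.246, 0.076], 0.73)]
lid_handle [([0.528, 0.3, 0.18], 0.85)]
beaker [([0.39, -0.12, 0.002], 0.73), ([0.513, -0.115, -0.0], 0.71)]
beaker_rim [([0.522, -0.12, 0.074], 0.9), ([0.393, -0.114, 0.075], 0.74)]
mat [([0.515, -0.282, 0.007], 0.93), ([0.296, -0.206, 0.001], 0.56)]
collar [([0.739, -0.072, 0.002], 0.97)]
jar [([0.666, -0.29, 0.0], 0.87)]
antler [([0.756, 0.119, -0.001], 0.65), ([0.515, -0.114, 0.002], 0.43)]
top 54.855642546234414 273.9975216408831 209.13698587782645 -0.06059222147409063 [[-0.026, -1.0, 0.004, -0.045], [-0.996, 0.026, -0.087, 0.536], [0.087, -0.006, -0.996, 0.82], [0.0, 0.0, 0.0, 1.0]]
case [([0.503, 0.175, -0.004], 0.73)]
lid_hinge [([0.513, 0.246, 0.073], 0.57)]
lid_handle [([0.523, 0.295, 0.176], 0.65), ([0.506, -0.121, 0.015], 0.64)]
beaker [([0.517, -0.118, 0.004], 0.81), ([0.391, -0.116, -0.002], 0.76)]
beaker_rim [([0.52, -0.119, 0.079], 0.89), ([0.394, -0.119, 0.08], 0.59)]
mat [([0.294, -0.204, 0.002], 0.74), ([0.512, -0.281, 0.003], 0.71)]
collar []
jar [([0.664, -0.293, 0.001], 0.58), ([0.76, 0.121, 0.006], 0.29)]
antler [([0.761, 0.118, 0.001], 0.8)]
[-3.11449910e+00 -4.11591691e-01  3.41892239e-05] 1.0
```

```bash
python3 -c "
import cv2,numpy as np
a=cv2.imread('pics/scene0.png');b=cv2.imread('pics/top0.png')
cv2.imwrite('pics/both0.png',cv2.resize(np.vstack([a,b]),None,fx=.71,fy=.71))"
```

```text
(no output)
```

View pics/scene0.png

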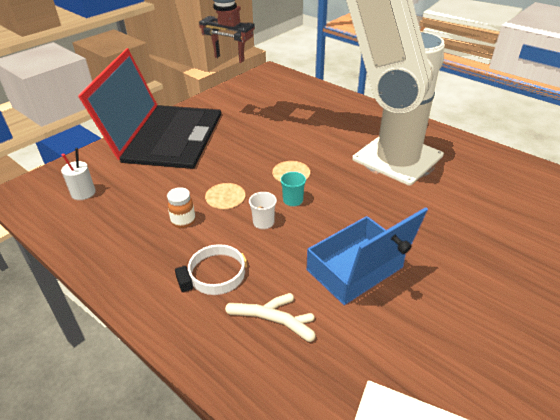

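View pics/top0.png

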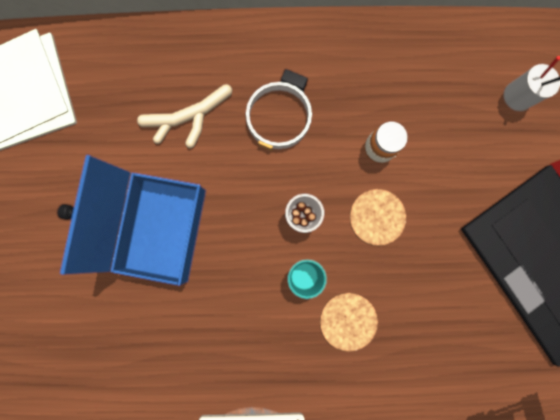

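The scene shows two beakers:
- White, with chestnuts: scene (263,210), top (304,213).
- Turquoise: scene (293,190), top (307,279). This is the look-alike.

It also shows two mats:
- Top (378,217), at y=-0.28. This is farthest to the robot's right, so it is the one meant.
- Top (349,321), at y=-0.20.

I'll confirm these in one crop and scan the reachable grasps.

```bash
cat > h.py <<'E'
import numpy as np
from scipy.spatial.transform import Rotation as Rot
from cell import ctrl, open_gripper, gripper_close, imaging, order, spotter
def R0(az,down,flip=0):
    """tool azimuth/down tilt (deg), jaws horizontal"""
    a,d=np.radians([az,down]); z=np.array([np.cos(a)*np.cos(d),np.sin(a)*np.cos(d),-np.sin(d)])
    y=np.array([-np.sin(a),np.cos(a),0])*(-1 if flip else 1)
    return Rot.from_matrix(np.c_[np.cross(y,z),y,z])
def tcp(g,R): return np.asarray(g)+0.019*R.as_matrix()[:,2]
def ik(g,R): return ctrl.ik(tcp(g,R),R.as_rotvec())
B=np.array([.517,-.1185]); M=np.array([.5135,-.2815]); C=np.array([.500,.1735]); H=np.array([.5125,.246])
E
python3 - <<'E'
from h import *
import cv2
a=cv2.imread('pics/top0.png')[150:370,250:430]; cv2.imwrite('pics/crop.png',cv2.resize(a,None,fx=2.5,fy=2.5))
for az in (-20,0,20,40,60,80,90,100):
  for dn in (10,25,40):
    for fl in (0,1):
      q=ik([*B,.048],R0(az,dn,fl)); qm=ik([*M,.056],R0(az,dn,fl))
      # pours: rotate beaker about horizontal tool azimuth by +-120
      s=''
      for ang in (-120,120):
        ax=np.array([np.cos(np.radians(az)),np.sin(np.radians(az)),0])
        R=Rot.from_rotvec(np.radians(ang)*ax)*R0(az,dn,fl)
        qp=ik([*C,.19],R); s+=f' {ang}:'+('-' if qp is None else str(np.round(qp,1).tolist()))
      print(az,dn,fl,None if q is None else np.round(q,1).tolist(),'M' if qm is not None else '-',s)
E
```

```text
-20 10 0 [-0.1, 1.2, 2.4, 3.4, 1.8, 1.7] M  -120:- 120:[0.8, 1.0, 2.3, 4.1, 1.7, -2.5]
-20 10 1 [-0.1, 1.2, 2.4, 3.4, 1.8, -1.5] M  -120:- 120:[0.8, 1.0, 2.3, 4.1, 1.7, 0.6]
-20 25 0 [-0.1, 1.0, 2.4, 3.3, 1.4, 1.6] M  -120:- 120:[0.6, 1.1, 2.4, 3.8, 2.1, -2.5]
-20 25 1 [-0.1, 1.0, 2.4, 3.3, 1.4, -1.5] M  -120:- 120:[0.6, 1.1, 2.4, 3.8, 2.1, 0.7]
-20 40 0 [-0.2, 0.8, 2.4, 3.3, 0.9, 1.6] M  -120:- 120:-
-20 40 1 [-0.2, 0.8, 2.4, 3.3, 0.9, -1.6] M  -120:- 120:[0.3, 1.2, 2.4, 3.2, 2.3, 0.5]
0 10 0 [-0.5, 1.2, 2.3, 2.6, 1.8, 1.4] M  -120:[0.8, 1.0, 2.3, 4.1, 1.8, -0.4] 120:[0.5, 1.0, 2.4, 3.5, 2.0, -2.5]
0 10 1 [-0.5, 1.2, 2.3, 2.6, 1.8, -1.8] M  -120:- 120:[0.5, 1.0, 2.4, 3.5, 2.0, 0.6]
0 25 0 [-0.5, 1.0, 2.4, 2.7, 1.3, 1.5] M  -120:[0.8, 1.0, 2.2, 4.4, 1.8, -0.4] 120:-
0 25 1 [-0.5, 1.0, 2.4, 2.7, 1.3, -1.7] M  -120:- 120:[0.2, 1.2, 2.4, 3.0, 2.2, 0.4]
0 40 0 [-0.4, 0.8, 2.4, 2.7, 0.9, 1.6] M  -120:- 120:-
0 40 1 [-0.4, 0.8, 2.4, 2.7, 0.9, -1.6] M  -120:- 120:[-0.0, 1.2, 2.3, 2.4, 2.2, 0.2]
20 10 0 [-0.8, 1.1, 2.2, 2.1, 1.5, 1.4] M  -120:[0.4, 1.1, 2.4, 3.4, 2.0, -0.4] 120:-
20 10 1 [-0
[... 2792 characters left out ...]
 [-0.6, 0.8, 1.7, 0.7, 1.3, -1.1] M  -120:- 120:[-0.1, 1.1, 1.5, 1.1, 2.2, 0.9]
100 10 0 [-0.6, 1.1, 1.5, 0.8, 1.8, 1.9] M  -120:[-0.2, 0.9, 1.9, 1.3, 1.7, -0.2] 120:[-0.2, 1.0, 1.7, 1.1, 1.9, -2.2]
100 10 1 [-0.6, 1.1, 1.5, 0.8, 1.8, -1.2] M  -120:- 120:[-0.2, 1.0, 1.7, 1.1, 1.9, 0.9]
100 25 0 [-0.6, 1.0, 1.6, 0.7, 1.6, 2.0] M  -120:[-0.3, 1.0, 2.0, 1.5, 1.8, -0.4] 120:[-0.1, 1.1, 1.6, 1.0, 2.1, -2.2]
100 25 1 [-0.6, 1.0, 1.6, 0.7, 1.6, -1.2] M  -120:- 120:[-0.1, 1.1, 1.6, 1.0, 2.1, 0.9]
100 40 0 [-0.6, 0.9, 1.6, 0.6, 1.3, 2.0] M  -120:[-0.2, 1.1, 2.1, 1.8, 1.9, -0.5] 120:[-0.0, 1.1, 1.5, 1.0, 2.3, -2.3]
100 40 1 [-0.6, 0.9, 1.6, 0.6, 1.3, -1.1] M  -120:- 120:[-0.0, 1.1, 1.5, 1.0, 2.3, 0.9]
```

View pics/crop.png

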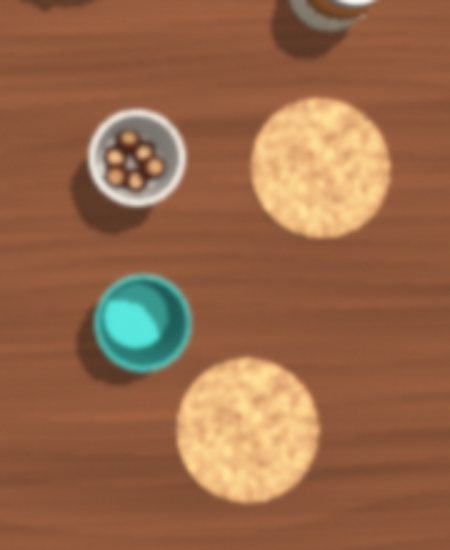

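The crop confirms it: the white beaker with six nuts is at upper left (crop 137,157), the turquoise one is empty (143,323), and the right-hand mat is at (320,168). I'll grasp from the side with the tool pointing about +y, so the pour is mainly a wrist roll.

```bash
cat >> h.py <<'E'
AZ,DN=79,15
RG=R0(AZ,DN,1)
u=np.array([np.cos(np.radians(AZ)),np.sin(np.radians(AZ)),0]); v=np.array([-u[1],u[0],0])
def ptp(g,R): ctrl.move_ptp(tcp(g,R),R.as_rotvec())
def line(g,R,s=.15,**k): return ctrl.move_straight(tcp(g,R),max_speed=s,orientation=R.as_rotvec(),**k)
E
python3 - <<'E'
from h import *
g=np.array([*B,.047]); t=RG.as_matrix()[:,2]
ptp(g-.15*t+[0,0,.12],RG); print(ctrl.current_clock(),np.round(ctrl.current_q(),2))
line(g-.13*t,RG,.2)
print(line(g,RG,.12,threshold=8),ctrl.current_clock())
gripper_close(20); print(ctrl.current_gripper_width())
line(g+[0,0,.03],RG,.08); print(ctrl.current_gripper_width(),ctrl.current_contact_force(),ctrl.current_clock())
import cv2
a=imaging.read_camera("scene")["pixels"]; cv2.imwrite("pics/grip.png",a[60:330,130:480])
E
```

```text
2.7333 [-0.91  0.84  1.56  0.85  1.81 -1.01]
False 4.75
0.7354221473528691
0.7365217112579522 [-0.04392731  0.61742636 -0.84993815] 5.775
```

View pics/grip.png

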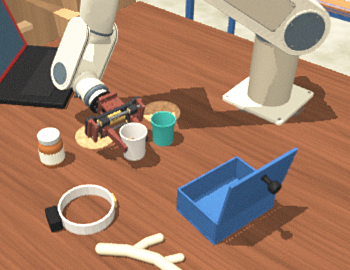

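The beaker is held upright and lifted (crop 133,142), and nothing else was disturbed. Next is the carry and pour.

```bash
python3 - <<'E'
from h import *
import cv2
g=np.array([*B,.20]); p=np.array([*C,.20])+.055*v
line(g,RG,.15); line(p,RG,.15)
print(ctrl.current_clock(),ctrl.current_contact_force())
for a in (45,85,100,112,126):
    R=Rot.from_rotvec(np.radians(a)*u)*RG
    ptp(p,R)
    if a>95: ctrl.dwell(.5)
ctrl.dwell(1.2)
print(ctrl.current_clock(),np.round(ctrl.current_q(),2),ctrl.current_contact_force(),ctrl.current_gripper_width())
a=imaging.read_camera("scene")["pixels"]; b=imaging.read_camera("top")["pixels"]
print([np.round(r["centre"],3).tolist()+[round(r["p"],2)] for r in spotter.boxes_of("top","chestnut0")])
cv2.imwrite("pics/pour.png",np.hstack([a[100:380,250:500],b[100:380,50:330]]))
E
```

```text
9.0167 [-0.50073434 -0.77692175 -2.05870491]
14.1 [-0.25  0.94  2.03  1.33  1.77  0.79] [-0.63328783  0.02325605 -0.85937475] 0.7365061099818458
[]
```

View pics/pour.png

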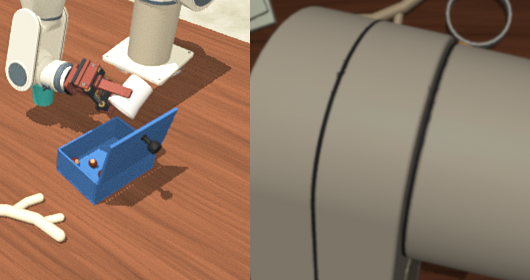

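The chestnuts are in the case (crop 75–95,160) and the beaker points down. The measured load fell from 2.06 to 0.86 N, which is about the empty beaker's weight. Next I'll right it and place it on the mat with the tool azimuth at 20°, which keeps clear of the laptop.

```bash
python3 - <<'E'
from h import *
import cv2
p=np.array([*C,.20])+.055*v
for a in (85,45,0): ptp(p+[0,0,.02],Rot.from_rotvec(np.radians(a)*u)*RG)
R=R0(20,DN,1); m=np.array([*M,.053]); t=R.as_matrix()[:,2]
ptp(m+[0,0,.17],R); line(m+[0,0,.02],R,.2)
ctrl.dwell(.2)
print(line(m-[0,0,.004],R,.03,threshold=3),tcp(m,R),ctrl.current_eef_pos(),ctrl.current_contact_force(),ctrl.current_clock())
open_gripper(); ctrl.dwell(.2)
line(m-.12*t,R,.15); line(m-.14*t+[0,0,.2],R,.25)
print(ctrl.current_clock(),np.round(ctrl.current_q(),2))
a=imaging.read_camera("scene")["pixels"]; b=imaging.read_camera("top")["pixels"]
for c in("scene","top"): 
  imaging.read_camera(c)
  for n in("beaker","chestnut0","mat","jar","lid_hinge","lid_handle"): print(c,n,[np.round(r["centre"],3).tolist()+[round(r["p"],2)] for r in spotter.spot_point(c,n)])
cv2.imwrite("pics/placed.png",np.hstack([a[120:340,150:470],b[100:320,50:420]]))
E
```

```text
True [ 0.53074579 -0.27522304  0.04808244] [ 0.53067955 -0.27509964  0.04788772] [-0.37339714  0.58630277  1.97852642] 19.7583
22.45 [-1.32  0.46  2.12  1.35  1.4  -1.01]
scene beaker [[0.509, -0.275, 0.005, 0.84], [0.393, -0.118, 0.002, 0.82]]
scene chestnut0 [[0.518, 0.152, 0.019, 0.57], [0.539, 0.111, 0.019, 0.38]]
scene mat [[0.515, -0.285, 0.008, 0.74], [0.293, -0.209, -0.0, 0.63]]
scene jar [[0.666, -0.29, 0.002, 0.58], [0.514, -0.283, 0.004, 0.45]]
scene lid_hinge [[0.511, 0.247, 0.078, 0.89]]
scene lid_handle [[0.528, 0.3, 0.18, 0.63]]
top beaker [[0.512, -0.282, 0.007, 0.94], [0.39, -0.12, -0.002, 0.64]]
top chestnut0 [[0.566, 0.11, 0.015, 0.53], [0.526, 0.192, 0.015, 0.5], [0.544, 0.107, 0.015, 0.42], [0.517, 0.154, 0.015, 0.42], [0.589, 0.2, 0.018, 0.42], [0.579, 0.155, 0.017, 0.39]]
top mat [[0.513, -0.279, 0.003, 0.88], [0.293, -0.209, 0.004, 0.78]]
top jar [[0.664, -0.292, 0.002, 0.83]]
top lid_hinge [[0.512, 0.243, 0.07, 0.74]]
top lid_handle [[0.525, 0.299, 0.178, 0.73]]
```

View pics/placed.png

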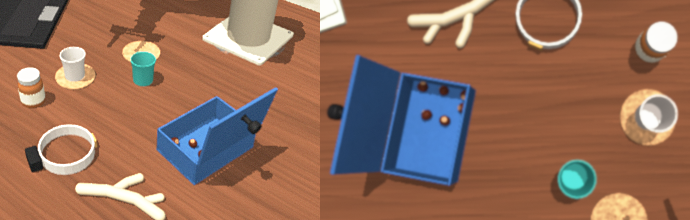

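All six chestnuts lie inside the case (right panel 417–462, 85–120; the detector finds six). The white beaker stands on the right-hand mat (650,115). Next I'll push the lid shut with closed, downward fingers on the face 50 mm to one side of the knob.

```bash
python3 - <<'E'
from h import *
import cv2
Hc=np.array([.512,.2455,.075])+.050*v; k=np.array([0,0,1.])
def tip(th,d=-.003,r=.112):
    n=np.sin(th)*u+np.cos(th)*k
    return Hc+r*(-np.cos(th)*u+np.sin(th)*k)+n*(.008+.010*np.sin(th)+d)
z=-k; c=[Rot.from_matrix(np.c_[np.cross(y,z),y,z]) for y in (v,-v)]
s=tip(1.72,.03)
qs=[ctrl.ik(s,R.as_rotvec()) for R in c]; print([None if q is None else np.round(q,2) for q in qs])
R=c[min((i for i in(0,1) if qs[i] is not None),key=lambda i:abs(qs[i][5]))].as_rotvec()
gripper_close(20)
ctrl.move_ptp([.45,-.05,.36],R); ctrl.move_ptp([s[0],s[1],.34],R)
ctrl.move_straight(s,.2)
for th in np.arange(1.6,.05,-.17):
    ctrl.move_straight(tip(th),.1); print(round(th,2),np.round(ctrl.current_contact_force(),1))
print(ctrl.move_straight(tip(0,-.008),.04,threshold=15),ctrl.current_eef_pos(),ctrl.current_contact_force())
e=np.array(ctrl.current_eef_pos())
print(ctrl.current_clock())
ctrl.move_straight(e+[0,0,.2],.2)
ctrl.move_ptp([.45,-.05,.36],R); ctrl.move_joints([-1.327,.423,1.63,0,1.089,-.019]); print(ctrl.current_clock())
a=imaging.read_camera("scene")["pixels"]; b=imaging.read_camera("top")["pixels"]
for c in("scene","top"):
  for n in("beaker","lid_hinge","lid_handle","collar","jar","antler","chestnut0"): print(c,n,[np.round(r["centre"],3).tolist()+[round(r["p"],2)] for r in spotter.spot_point(c,n)])
cv2.imwrite("pics/shut.png",np.hstack([a[120:340,150:470],b[60:280,50:420]]))
E
```

```text
[array([ 0.57,  0.4 ,  1.78, -0.  ,  0.96, -2.38]), array([ 0.57,  0.4 ,  1.78, -0.  ,  0.96,  0.76])]
1.6 [-0.  -0.6 -0.3]
1.43 [-0.6 -0.6 -0.1]
1.26 [-1.1 -0.2  0.1]
1.09 [-0.3 -0.5  0.6]
0.92 [-0.4  0.9  0.6]
0.75 [-0.2 -0.4 -0.4]
0.58 [ 0.6  0.6 -0.2]
0.41 [-0.4 -0.   0.6]
0.24 [ 0.5 -0.1  0.2]
0.07 [-0.8 -1.1  0.5]
True [0.44264703 0.14590787 0.0835677 ] [-4.26861296 -0.93366844 16.13919976]
32.375
36.6583
scene beaker [[0.389, -0.119, 0.001, 0.84]]
scene lid_hinge [[0.512, 0.245, 0.077, 0.85]]
scene lid_handle [[0.493, 0.131, 0.119, 0.59]]
scene collar [[0.741, -0.074, -0.001, 0.92], [0.51, 0.248, 0.076, 0.57]]
scene jar [[0.666, -0.29, 0.003, 0.88]]
scene antler [[0.758, 0.121, -0.001, 0.61]]
scene chestnut0 [[0.515, -0.278, 0.004, 0.45]]
top beaker [[0.513, -0.281, 0.008, 0.9], [0.391, -0.119, 0.001, 0.84]]
top lid_hinge [[0.512, 0.242, 0.074, 0.67]]
top lid_handle [[0.49, 0.133, 0.12, 0.61]]
top collar [[0.515, -0.281, 0.09, 0.55]]
top jar [[0.663, -0.292, 0.003, 0.8]]
top antler [[0.761, 0.12, 0.003, 0.64]]
top chestnut0 []
```

View pics/shut.png

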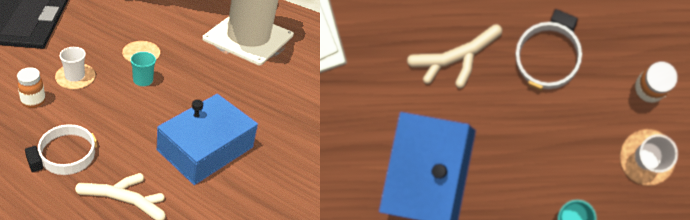

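The lid looks shut: knob upright at (198,105), estimated 0.119 to 0.120 m high against 0.118 expected. The tip stopped at z=0.0836 against 0.083 for the shut lid's top face. I'll press once more, harder and nearer the free edge, then hand in.

```bash
python3 - <<'E'
from h import *
k=np.array([0,0,1.]); y=-v; R=Rot.from_matrix(np.c_[np.cross(y,-k),y,-k]).as_rotvec()
e=np.array([.512,.2455,0])+.05*v-.125*u
ctrl.move_ptp([.45,-.05,.36],R); ctrl.move_ptp([*e[:2],.2],R); ctrl.move_straight([*e[:2],.095],.2)
print(ctrl.move_straight([*e[:2],.074],.03,threshold=28),ctrl.current_eef_pos(),ctrl.current_contact_force())
ctrl.move_straight([*e[:2],.3],.2); ctrl.move_ptp([.45,-.05,.36],R); ctrl.move_joints([-1.327,.423,1.63,0,1.089,-.019])
imaging.read_camera("scene"); imaging.read_camera("top")
for c in("scene","top"):
  for n in("beaker","lid_handle"): print(c,n,[np.round(r["centre"],3).tolist() for r in spotter.spot_point(c,n)])
print(ctrl.current_clock()); order.hand_in()
E
```

```text
True [0.43969305 0.13251051 0.08350828] [-4.95491715 -0.99477722 20.10511145]
scene beaker [[0.511, -0.278, 0.005], [0.394, -0.122, 0.003], [0.501, 0.173, 0.004]]
scene lid_handle [[0.495, 0.136, 0.12]]
top beaker [[0.394, -0.12, 0.002], [0.512, -0.279, 0.009]]
top lid_handle [[0.491, 0.131, 0.12]]
46.475
the job is handed in; nothing more can be done
```

The job is done and handed in at about 46.5 s of the 72 s allowed. I poured the chestnuts into the case, stood the empty beaker on the right-hand cork mat, and shut the lid with closed fingers. No verdict is reported.

**Last checks**
- **Chestnuts:** before the lid was shut, the top camera's detector found all six inside the case; the scene camera found only two.
- **Beaker:** it is upright, with its centre within about 5 mm of the mat's centre; about 30 mm is allowed. The beaker looks empty in the pictures. After the lid was shut, the scene camera gave one weak chestnut detection there (p 0.45). The top camera found none, so I took it as false.
- **Lid:** a second press at about 20 N (I had set it to stop at 28 N) stopped at z = 0.0835 m, against 0.083 m for the shut lid's top face. The knob's end reads 0.120 m against 0.118 m expected, within the measuring error.
- **Bystanders:** the jar and antler were found where they started. The collar was found there by the scene camera only; the top camera gave a false hit over the beaker instead, and had also missed the collar at the start, but its picture shows it in place.

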